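Nest the taper bush and cone hub in the pump housing

TASK

Fit the bronze taper bush, small end down, into the tapered bore of the blue pump housing and let go of it once its collar sits flat on the housing; then nest the aluminium cone hub in the bush until its flange sits flat on the bush's rim, and let go. Set both parts in gently, without dropping or forcing them, and leave the old rusty bush and the seal where they are.

Things in the scene. Friction and masses are not known exactly. Their poses are not given: they have to be found in the camera images.
- housing_mouth (a point): Centre of the bore's mouth, in the flat bright top face (85 mm above the bench, 140 mm across) of the fixed blue pump housing; foot 160 mm across; side outlet reaching 127 mm from the bore axis along its x, below the top face. The bore is upright, conical: 57 mm in diameter at the mouth, 30 mm at its floor 67 mm below. z is up.
- bush_mid (a point): Centre of the loose bronze taper bush (0.7 kg, 96 mm tall, round, standing upright on its small end). Outside: cone 33 mm in diameter at the underside to 54 mm, 4 mm above this point; from there a collar 62 mm in diameter up to the rim 48 mm above this point (grip it there). The collar's shoulder rests on the housing's face, 1.5 mm radial play. Conical bore: 51 mm wide at the rim, 24 mm at the foot.
- hub_mid (a point): Centre of the loose aluminium cone hub (0.4 kg, 124 mm tall, round, upright). Cone 28 mm in diameter at the underside to 48 mm, 8 mm above this point; then a flange 58 mm across, 8 mm thick; then a stub 34 mm across, 46 mm long, to the top (grip it there). Home, the flange rests on the bush's rim, this point 40 mm above the bush's, 1.5 mm radial play. Parked in the bearing's hole; lifts straight out.
- bearing: Ball bearing lying flat on the bench in which the hub is parked (fixed, 90 mm outside, 39 mm hole, 26 mm high). Origin: centre of its underside.
- old_bush_mid (a point): Centre, half-way up, of the old bush: same shape and size as the bronze one, but dark rusty brown with a thin red band near the rim (loose). Not to be used; leave it.
- seal_mid (a point): Centre of a reddish-brown rubber shaft seal lying flat: a ring 72 mm outside, 48 mm inside, 10 mm high (loose). Leave it.
Not all that is in view belongs to the job. Leave any yellow look-alike of the part that bears hub_mid alone. There is more than one size of the part that bears bush_mid; the job needs the larger.

How it is judged:
By the outcome, as a careful person would: the job done as asked, in the order asked, and still so for the second after the job is handed in, with the robot touching nothing.
It also fails if it takes over 51 s, if anything falls off the work surface, if the arm or the gripper's body presses on something with over 40 N, if the wrist force passes 120 N, or if a joint passes its speed limit or range.

ROBOT

A 6-joint arm with a two-finger parallel gripper is mounted at the origin on the work surface. World frame = base frame: x ahead of the robot, y to its left, z up, the work surface at z = 0. Lengths are in m, angles in rad, forces in N, time in s.
With the tool pointing down it reaches from about 0.225 to 0.725 m from the base axis. Payload 3.1 kg.
Tool frame: the origin (TCP) lies midway between the tips of the shut fingers; the grasp point (between the pads) lies env.grasp_offset behind it (env.grasp_offset is the distance from the TCP to the grasp point, in m); z points along the fingers, y is the direction in which the jaws open and shut (so a half turn about z gives the same grasp; the last joint's range is limited). The gripper opens to 85 mm and grips with 20 to 120 N. Pads are 22 mm wide; open, the fingers measure 114 mm over their backs; the gripper's body (76 mm by 85 mm) begins 54 mm behind the grasp point. The pads swing forward as they close: fully open they stand 13 mm farther back than shut.
Start: joints at [-1.466, 0.048, 0.099, 1.622, 0, 1.443], TCP at [0.121, -0.511, 0.231] pointing down, gripper open.
Joint ranges: [-2.91, 2.91], [-0.99, 1.94], [-1.21, 1.42], [-2.12, 2.29], [-1.49, 1.47], [-3.14, 3.14]. Speed limits (rad/s): [2.79, 2.79, 3.14, 3.14, 3.14, 3.14].

INTERFACE

Orientations are given as a unit quaternion [w, x, y, z].
In Python, from plant import env gives the robot as it stands. The module is installed in compiled form; this text tells all that it offers.
- The arm moves only by the shell command python3 -m creep 'ROWS' [OPENING] [FORCE]. ROWS is text: rows parted by semicolons, each of 6 numbers parted by spaces: the shift along the tool's x, y, z in mm, then the turn, a rotation vector about the tool's x, y, z in degrees. A call has exactly 8 rows; each row is the pose to reach, as a shift and turn from the pose commanded when the call began, along the tool's axes at that moment; what a row does not reach only later rows make up. A row lasts 1/8 s, in which the tool goes at most 62.5 mm and 10.7 degrees, less where a joint would pass 70% of its speed; a pose out of reach is approached as far as the arm can. A call with a gripper value outside its range is refused whole. OPENING is the gripper command: -1 is shut, 1 is fully open, values between are in proportion, set as the call begins (- or left out, the last holds). The fingers move at their own pace and stop on an object; FORCE is the grip in N (left out, the last holds). Time passes only in rows, so rows that repeat a pose let the fingers close, or fill a call up. It gives the time, the measured TCP pose, the force and the opening at its end, in the units of the state.
- env.get_obs(): the state, without advancing time (a new reading comes with each control period).
- env.camera(name): name is "scene" or "top" or "wrist"; returns a dict with "image" (400x640x3 uint8, red, green, blue), "range_z" (400x640 float32, m along the optical axis (not along the pixel's ray), 0 where there is no reading), "intrinsics" (3x3 intrinsics, pixels), "rvec" (rotation vector, rad) and "tvec" (3), from world to camera coordinates, as OpenCV has them. Camera axes: x right, y down, z forward; pixel columns grow to the right and rows downward; lengths in m; the calibration is good to about 2 mm. A picture is of the moment at which its call begins.
- env.job_done(): hands the job in, once; it reports no verdict.
The state is a dict: "time": time; "joint_positions": joint angles; "dq": joint speeds; "tau": joint torques, N m; "ee_pos": TCP position; "tcp_rot": TCP orientation; "wrist_force": force on the tool from outside, world axes, zero at the start; "torque": the same for the moment, N m; "grip_width": finger opening in m.
Only numpy, scipy, OpenCV 4.12 (cv2) and the standard library are available. Lean on these libraries where they do the work, as an engineer would, in place of code of your own. Each camera call takes 0.05 s, during which the arm holds its last target.

## Working session

There is one attempt and no reset: what is moved stays moved. The work goes in short steps, Python scripts to look and compute and a shell command to move; the robot and the scene stay as the last step left them, time stands still between calls to the robot, and variables do not carry over. Pictures are saved under pics/ and viewed, and the job is handed in when it is done.

```bash
mkdir -p pics; cat > h.py <<'E'
import numpy as np,cv2,pickle
from plant import env
def cam(n):
    c=env.camera(n); pickle.dump(c,open(f'{n}.pkl','wb')); return c
def load(n): return pickle.load(open(f'{n}.pkl','rb'))
def pts(c):
    K=np.array(c['intrinsics']);R=cv2.Rodrigues(np.array(c['rvec'],float))[0];t=np.array(c['tvec'],float).reshape(3)
    z=c['range_z'].astype(float);v,u=np.mgrid[:z.shape[0],:z.shape[1]]
    P=np.stack([(u-K[0,2])/K[0,0]*z,(v-K[1,2])/K[1,1]*z,z],-1)
    W=(P-t)@R; W[z==0]=np.nan; return W
def ray(c,u,v,h):
    K=np.array(c['intrinsics']);R=cv2.Rodrigues(np.array(c['rvec'],float))[0];t=np.array(c['tvec'],float).reshape(3)
    d=R.T@np.array([(u-K[0,2])/K[0,0],(v-K[1,2])/K[1,1],1]);o=-R.T@t
    return o+d*(h-o[2])/d[2]
E
python3 - <<'E'
from h import *
for n in ['scene','top','wrist']:
    c=cam(n); cv2.imwrite(f'pics/{n}0.png',c['image'][:,:,::-1])
    R=cv2.Rodrigues(np.array(c['rvec'],float))[0]; print(n,-R.T@np.array(c['tvec']).reshape(3),R[2])
o=env.get_obs(); print(o, env.grasp_offset)
E
```

```text
scene [ 1.13689685 -0.70915041  0.69612982] [-0.55942956  0.6162351  -0.55434003]
top [ 0.34688739 -0.00821426  1.24455814] [ 0.14533034 -0.00943495 -0.9893382 ]
wrist [ 0.18826503 -0.49341766  0.37368807] [-0.26388724 -0.06030161 -0.96266673]
{'time': 0.15, 'joint_positions': array([-1.46581086e+00,  4.86029802e-02,  9.79672451e-02,  1.62194093e+00,
       -1.20844249e-05,  1.44298583e+00]), 'dq': array([-0.00192466, -0.00160254,  0.00396487,  0.00091601, -0.00010848,
        0.00010815]), 'tau': array([ 7.65867644e-04, -3.39258921e+01,  3.20424271e+01,  1.54160470e-02,
       -1.49270481e-04, -6.08610975e-06]), 'ee_pos': array([ 0.1210485 , -0.51039646,  0.23037916]), 'tcp_rot': array([-8.90179600e-04,  9.93233006e-01,  1.16135283e-01,  4.11702545e-06]), 'wrist_force': array([-0.77368883,  0.52494163,  1.23745967]), 'torque': array([-0.03098298, -0.01574138,  0.0287801 ]), 'grip_width': 0.08532913305402015} 0.0187
```

View pics/scene0.png

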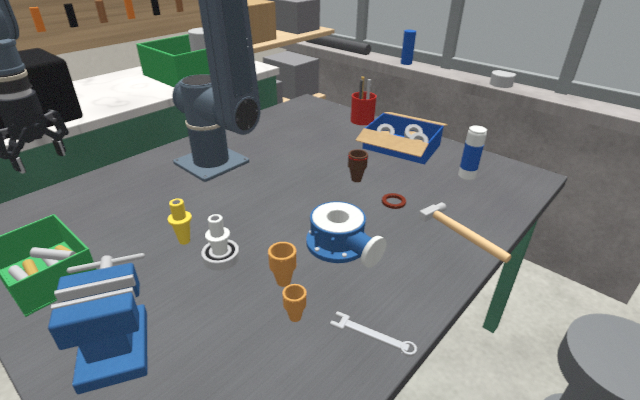

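View pics/top0.png

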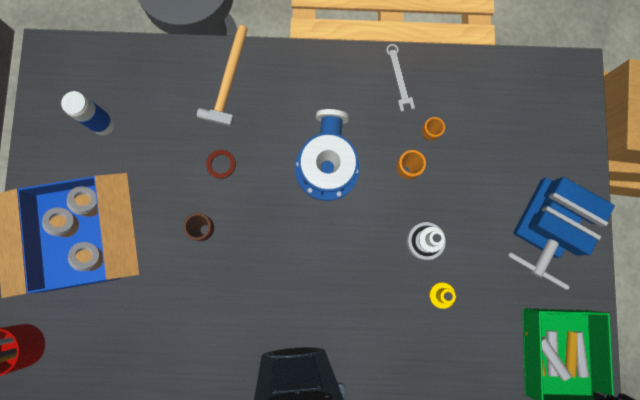

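View pics/wrist0.png

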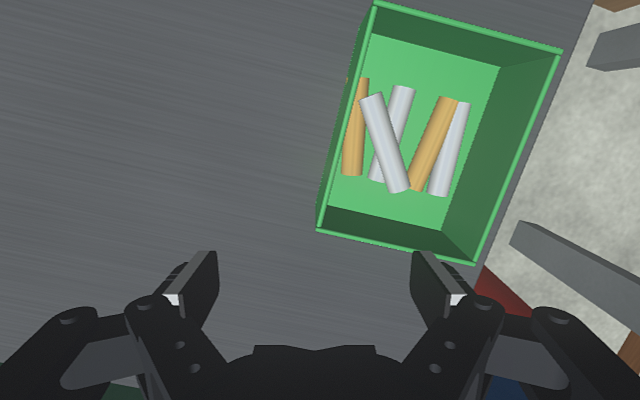

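Scene view: large bronze bush at (282,262), small bronze one (295,302), rusty one (357,165), white hub in its bearing (218,240), yellow look-alike (180,222), housing (337,230). Top view: large bush (412,164), small (434,127), rusty (198,227), hub (430,238), yellow (443,295), housing mouth (328,160). I choose the larger bronze bush and the grey hub. Next I measure and check with a close crop.

```bash
cat > meas.py <<'E'
from h import *
def near(c,W,u,v,r,zlo,zhi):
    vv,uu=np.mgrid[:400,:640]
    m=((uu-u)**2+(vv-v)**2<r*r)&(W[...,2]>zlo)&(W[...,2]<zhi)
    return m
def circ(p):
    A=np.c_[2*p,np.ones(len(p))];b=(p**2).sum(1);s=np.linalg.lstsq(A,b,rcond=None)[0]
    return s[:2],np.sqrt(s[2]+s[:2]@s[:2])
def outer(c,m,h):
    cs,_=cv2.findContours(m.astype(np.uint8),cv2.RETR_EXTERNAL,cv2.CHAIN_APPROX_NONE)
    k=max(cs,key=cv2.contourArea)[:,0].astype(float)
    return circ(np.array([ray(c,u,v,h)[:2] for u,v in k])),len(k)
E
python3 - <<'E'
from meas import *
c=load('top');W=pts(c)
for n,u,v,r in [('big',412,164,20),('small',434,127,16),('old',198,227,22),('hub',430,238,24),('yel',443,295,20),('house',328,160,40),('seal',220,164,20)]:
    vv,uu=np.mgrid[:400,:640]
    z=W[...,2][((uu-u)**2+(vv-v)**2<r*r)]; print(n,np.nanpercentile(z,[1,50,90,99]).round(4))
for n,u,v,r,h in [('big',412,164,22,.096),('hubtop',430,238,24,.1295),('house',328,160,45,.085),('bearing',428,240,26,.026)]:
    m=near(c,W,u,v,r,h-.012,h+.012)
    print(n,m.sum(),outer(c,m,h),np.nanmean(W[m],0))
# hole of housing
m=near(c,W,328,160,45,.077,.093).astype(np.uint8)
cs,hh=cv2.findContours(m,cv2.RETR_CCOMP,cv2.CHAIN_APPROX_NONE)
for k,q in zip(cs,hh[0]):
    if len(k)>20: print(q[3],circ(np.array([ray(c,a,b,.085)[:2] for a,b in k[:,0].astype(float)])))
im=cv2.resize(c['image'][90:290,290:480,::-1],None,fx=3,fy=3); cv2.imwrite('pics/crop1.png',im)
E
```

```text
big [-0.0056  0.0092  0.0946  0.098 ]
small [-0.0054  0.012   0.0733  0.0775]
old [-0.0058  0.0021  0.0939  0.0981]
hub [-0.0056  0.0229  0.1186  0.1255]
yel [-0.0061  0.0018  0.1221  0.1265]
house [-0.005   0.0686  0.0859  0.0885]
seal [-0.0053  0.001   0.0101  0.0131]
big 262 ((array([ 0.60662205, -0.23466078]), np.float64(0.03054468887042539)), 76) [ 0.60773907 -0.23631276  0.09346214]
hubtop 182 ((array([ 0.4336935 , -0.28165187]), np.float64(0.015725945001618752)), 41) [ 0.43420206 -0.28332322  0.12282227]
house 2408 ((array([ 0.60550368, -0.04082945]), np.float64(0.0690412650326075)), 169) [ 0.60571261 -0.04087442  0.08384174]
bearing 625 ((array([ 0.43432433, -0.2843143 ]), np.float64(0.04030543536575853)), 177) [ 0.43073205 -0.27339011  0.02373973]
-1 (array([ 0.60583568, -0.04086724]), np.float64(0.06881324502033347))
0 (array([ 0.6051894 , -0.04067571]), np.float64(0.028044623264864448))
```

View pics/crop1.png

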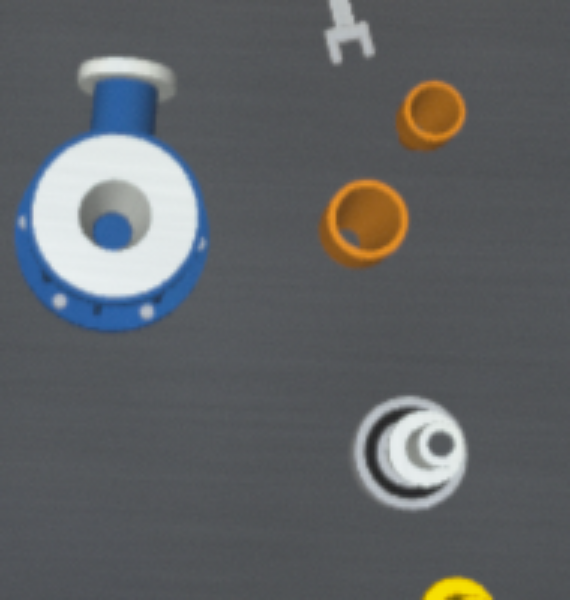

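```bash
cat >> meas.py <<'E'
def axes():
    from scipy.spatial.transform import Rotation as Ro
    o=env.get_obs();q=o['tcp_rot'];return o,Ro.from_quat([q[1],q[2],q[3],q[0]]).as_matrix()
def go(target):
    o,R=axes(); return ((R.T@(np.array(target)-o['ee_pos']))*1000).round(1)
E
python3 - <<'E'
from meas import *
c=load('top');W=pts(c)
for n,u,v,r,h in [('big',412,164,22,.096),('hubtop',430,238,24,.124),('small',434,127,20,.075),('yel',443,295,24,.124),('old',198,227,25,.096)]:
    m=near(c,W,u,v,r,h-.012,h+.012); print(n,outer(c,m,h))
# colour-based big rim
o,R=axes();print(R.round(3)); print(go([.607,-.235,.2]))
E
```

```text
big ((array([ 0.60662205, -0.23466078]), np.float64(0.03054468887042539)), 76)
hubtop ((array([ 0.43370434, -0.28257995]), np.float64(0.016177495269712704)), 44)
small ((array([ 0.70042421, -0.2909918 ]), np.float64(0.024086127544271297)), 59)
yel ((array([ 0.30869734, -0.30673435]), np.float64(0.016361379014974555)), 44)
old ((array([0.44529987, 0.24986075]), np.float64(0.03046271374842066)), 78)
[[ 0.973  0.231 -0.   ]
 [ 0.231 -0.973  0.002]
 [ 0.    -0.002 -1.   ]]
[ 536.4 -155.8   30.8]
```

```bash
python3 -m creep '40 -12 0 0 0 0; 95 -28 0 0 0 0; 150 -44 0 0 0 0; 205 -60 0 0 0 0; 260 -76 0 0 0 0; 315 -92 0 0 0 0; 370 -108 0 0 0 0; 420 -122 0 0 0 0' 1 40
python3 -m creep '40 -12 0 0 0 0; 80 -24 0 0 0 0; 105 -30 0 0 0 0; 116 -34 0 0 0 0; 116 -34 0 0 0 0; 116 -34 0 0 0 0; 116 -34 0 0 0 0; 116 -34 0 0 0 0'
python3 - <<'E'
from meas import *
for n in ['wrist','top']:
    c=cam(n); cv2.imwrite(f'pics/{n}1.png',c['image'][:,:,::-1])
print(go([.607,-.235,.055])); o,R=axes();print(o['time'],o['joint_positions'].round(2),o['ee_pos'])
E
```

```text
time: 1.15
ee_pos: [0.5031, -0.2938, 0.2308]
tcp_rot: [-0.0, 0.993, 0.116, -0.0]
wrist_force: [-0.2, -0.9, 0.4]
grip_width: 0.0853
time: 2.15
ee_pos: [0.6061, -0.236, 0.2317]
tcp_rot: [0.0, 0.993, 0.116, 0.0]
wrist_force: [0.4, 0.3, 0.0]
grip_width: 0.0855
[  0.8  -0.6 176.6]
2.25 [-0.47  0.39  0.5   1.68 -0.    2.44] [ 0.60634567 -0.2357454   0.23156345]
```

View pics/wrist1.png

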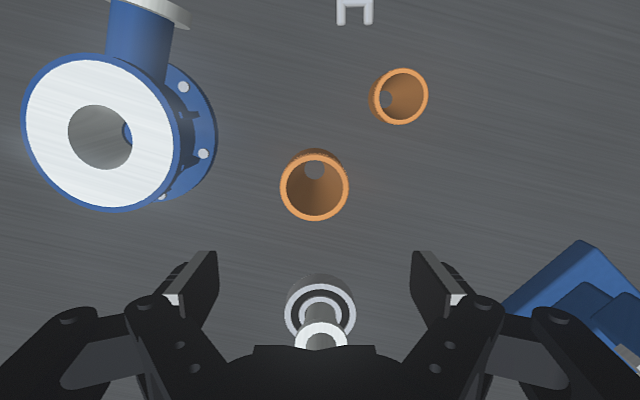

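Wrist view: the chosen large bush is at (314,187), centred between the jaws, with the small one at (399,96) and the housing mouth at (100,137). I'll cross-check these positions with this view.

```bash
python3 - <<'E'
from meas import *
c=load('wrist');W=pts(c)
m=near(c,W,314,187,45,.085,.107); print(m.sum(),outer(c,m,.096))
m=near(c,W,100,137,85,.075,.095).astype(np.uint8)
cs,hh=cv2.findContours(m,cv2.RETR_CCOMP,cv2.CHAIN_APPROX_NONE)
for k,q in zip(cs,hh[0]):
    if len(k)>40: print(q[3],circ(np.array([ray(c,a,b,.085)[:2] for a,b in k[:,0].astype(float)])))
E
```

```text
1730 ((array([ 0.6078038 , -0.23474736]), np.float64(0.030846031004512123)), 194)
-1 (array([ 0.60608766, -0.04243467]), np.float64(0.06990865550184236))
0 (array([ 0.60768795, -0.04463307]), np.float64(0.02488973992333984))
```

```bash
python3 -m creep '1 -1 40 0 0 0; 1 -1 80 0 0 0; 1 -1 110 0 0 0; 1 -1 135 0 0 0; 1 -1 155 0 0 0; 1 -1 168 0 0 0; 1 -1 176 0 0 0; 1 -1 176 0 0 0' 1 40
python3 -m creep '1 0 0 0 0 0; 1 0 0 0 0 0; 1 0 0 0 0 0; 1 0 0 0 0 0; 1 0 0 0 0 0; 1 0 0 0 0 0; 1 0 0 0 0 0; 1 0 0 0 0 0' -1 50
python3 -m creep '0 0 -5 0 0 0; 0 0 -15 0 0 0; 0 0 -35 0 0 0; 0 0 -60 0 0 0; 0 0 -85 0 0 0; 0 0 -105 0 0 0; 0 0 -115 0 0 0; 0 0 -115 0 0 0'
python3 - <<'E'
from meas import *
for n in ['wrist','top']:
    c=cam(n); cv2.imwrite(f'pics/{n}2.png',c['image'][:,:,::-1])
o,R=axes();print(o['time'],o['ee_pos'],R.round(3),o['wrist_force'])
E
```

```text
time: 3.25
ee_pos: [0.6072, -0.2342, 0.0551]
tcp_rot: [-0.0, 0.993, 0.116, -0.0]
wrist_force: [-0.5, 0.7, -0.2]
grip_width: 0.0855
time: 4.25
ee_pos: [0.6095, -0.2346, 0.057]
tcp_rot: [0.001, 0.993, 0.116, 0.001]
wrist_force: [-0.2, -0.9, 5.8]
grip_width: 0.0603
time: 5.25
ee_pos: [0.6085, -0.234, 0.1704]
tcp_rot: [0.0, 0.993, 0.116, 0.0]
wrist_force: [1.1, 0.2, -6.7]
grip_width: 0.0603
5.35 [ 0.60774614 -0.23356978  0.1687573 ] [[ 0.973  0.231 -0.002]
 [ 0.231 -0.973  0.001]
 [-0.002 -0.002 -1.   ]] [-0.57541791 -0.22506945 -7.14133902]
```

View pics/wrist2.png

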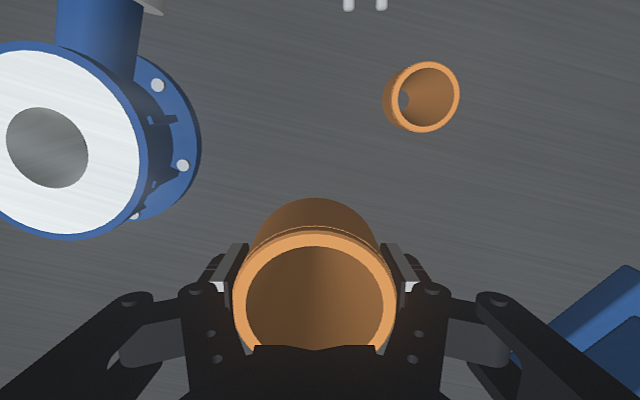

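View pics/top2.png

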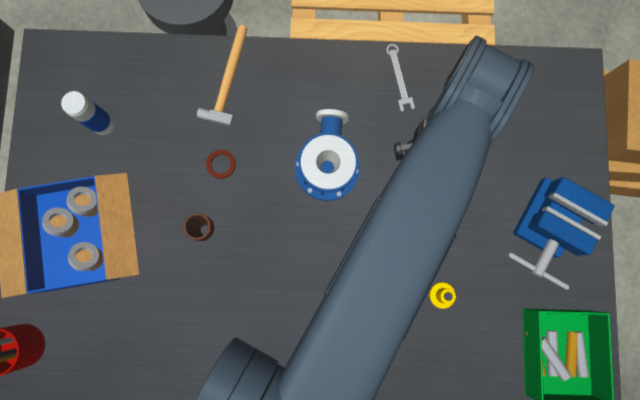

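The bush is held with its rim visible at (314,300). Next I check its tilt and its offset from the TCP.

```bash
cat >> meas.py <<'E'
def rim(c,W,lo,hi,cx,cy,r,box=(200,225,420,345)):
    m=np.zeros((400,640),bool);u0,v0,u1,v1=box;m[v0:v1,u0:u1]=1
    m&=(W[...,2]>lo)&(W[...,2]<hi)
    return m
E
python3 - <<'E'
from meas import *
c=load('wrist');W=pts(c);o,R=axes()
hsv=cv2.cvtColor(c['image'],cv2.COLOR_RGB2HSV)
print(hsv[240,315],hsv[300,315],hsv[215,315], W[240,315],W[300,240],W[300,390])
br=(hsv[...,2]>190)&(hsv[...,1]>100)&(hsv[...,0]<25)
vv,uu=np.mgrid[:400,:640]
m=br&(uu>225)&(uu<405)&(vv>225)&(vv<345)
P=W[m];P=P[np.isfinite(P[:,0])]
A=np.c_[P[:,:2]-P[:,:2].mean(0),np.ones(len(P))]
s=np.linalg.lstsq(A,P[:,2],rcond=None)[0];print('plane slope',s,len(P),'rms',np.std(P[:,2]-A@s))
h=s[2]
k=np.argwhere(m)
# outer edge pts: for each row leftmost/rightmost; for each column topmost
E=[]
for v in range(250,340):
    us=uu[v][m[v]]
    if len(us): E+= [(us.min()-.5,v),(us.max()+.5,v)]
for u in range(270,360):
    vs=vv[:,u][m[:,u]]
    if len(vs): E.append((u,vs.min()-.5))
for hh in (h,o['ee_pos'][2]+.041):
    Q=np.array([ray(c,a,b,hh)[:2] for a,b in E]); ce,r=circ(Q); print(hh,ce,r,'rel TCP tool',R.T@np.r_[ce-o['ee_pos'][:2],0]*1000)
# housing
m=(((uu-60)**2+(vv-140)**2)<130**2)&(abs(W[...,2]-.085)<.008)&(uu>2)
E=[]
for v in range(60,230):
    us=uu[v][m[v]]
    if len(us): E.append((us.max()+.5,v))
print('house',circ(np.array([ray(c,a,b,.085)[:2] for a,b in E])))
E
```

```text
[ 15 140 219] [ 15 138 102] [ 15 122  90] [ 0.63317097 -0.22716606  0.21034172] [ 0.60375068 -0.20590033  0.21024371] [ 0.61585574 -0.25980717  0.20926017]
plane slope [ 0.00221256 -0.00540005  0.21010989] 3841 rms 0.001354914389997434
0.21010988639955416 [ 0.60636668 -0.23291824] 0.030109516829841948 rel TCP tool [-1.19187589 -0.95227851  0.00393655]
0.20975730372587284 [ 0.60613114 -0.23297312] 0.030211868015579426 rel TCP tool [-1.43372344 -0.95323612  0.00440622]
house (array([ 0.60830157, -0.04614581]), np.float64(0.0675330903597315))
```

```bash
python3 -m creep '4 -17 0 0 0 0; 10 -45 0 0 0 0; 19 -80 0 0 0 0; 27 -115 0 0 0 0; 34 -148 0 0 0 0; 40 -172 0 0 0 0; 43 -186 0 0 0 0; 43 -186 0 0 0 0'
python3 -m creep '0 0 0 0 0 0; 0 0 0 0 0 0; 0 0 0 0 0 0; 0 0 0 0 0 0; 0 0 0 0 0 0; 0 0 0 0 0 0; 0 0 0 0 0 0; 0 0 0 0 0 0'
python3 - <<'E'
from meas import *
for n in ['wrist','scene']:
    c=cam(n); cv2.imwrite(f'pics/{n}3.png',c['image'][:,:,::-1])
o,R=axes();print(o['time'],o['ee_pos'],R.round(3),o['wrist_force'],o['joint_positions'].round(2))
E
```

```text
time: 6.35
ee_pos: [0.6068, -0.0418, 0.1699]
tcp_rot: [-0.0, 0.993, 0.117, -0.0]
wrist_force: [-0.4, -0.6, -6.1]
grip_width: 0.0603
time: 7.35
ee_pos: [0.6073, -0.043, 0.1703]
tcp_rot: [0.0, 0.993, 0.116, 0.0]
wrist_force: [-0.7, 0.2, -6.3]
grip_width: 0.0605
7.45 [ 0.60729919 -0.04301371  0.17035272] [[ 0.973  0.231  0.   ]
 [ 0.231 -0.973 -0.   ]
 [ 0.     0.    -1.   ]] [-0.57534931  0.76609601 -5.7243723 ] [-0.18  0.26  0.22  1.53 -0.    2.73]
```

View pics/wrist3.png

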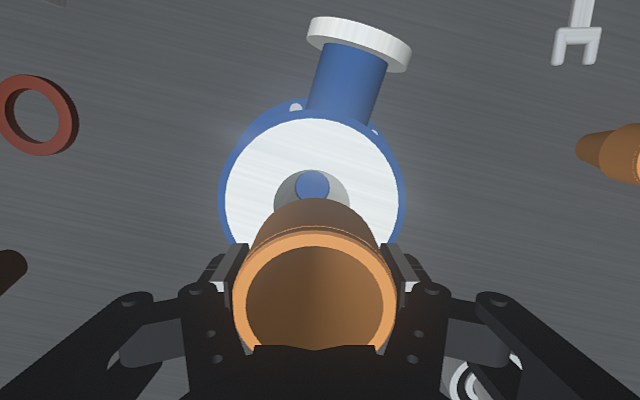

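View pics/scene3.png

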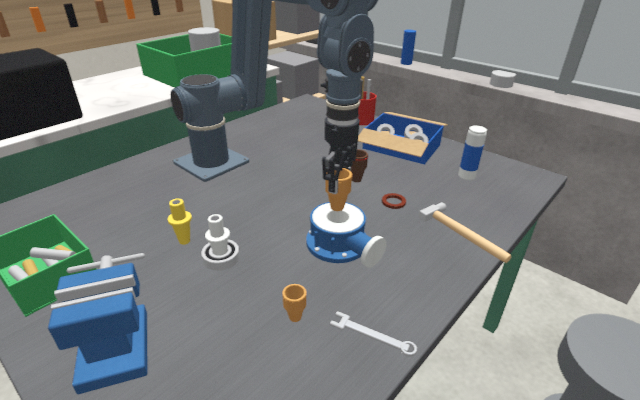

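The bush hangs over the housing in both views. In the wrist view the face arc is centred near (315,205) and the bush rim near (315,310). I'll measure both from this picture.

```bash
cat >> meas.py <<'E'
def rimfit(c,box,h,hue=(5,25),vmin=190,smin=100):
    hsv=cv2.cvtColor(c['image'],cv2.COLOR_RGB2HSV);vv,uu=np.mgrid[:400,:640];u0,v0,u1,v1=box
    m=(hsv[...,2]>vmin)&(hsv[...,1]>smin)&(hsv[...,0]<hue[1])&(hsv[...,0]>=hue[0])&(uu>u0)&(uu<u1)&(vv>v0)&(vv<v1)
    E=[]
    for v in range(v0+25,v1-5):
        us=uu[v][m[v]]
        if len(us): E+= [(us.min()-.5,v),(us.max()+.5,v)]
    for u in range((u0+u1)//2-40,(u0+u1)//2+40):
        vs=vv[:,u][m[:,u]]
        if len(vs): E.append((u,vs.min()-.5))
    return circ(np.array([ray(c,a,b,h)[:2] for a,b in E]))
def facefit(c,v1,h=.085,u0=200,u1=420):
    hsv=cv2.cvtColor(c['image'],cv2.COLOR_RGB2HSV);vv,uu=np.mgrid[:400,:640]
    m=((hsv[...,1]<60)&(hsv[...,2]>170)&(uu>u0)&(uu<u1)&(vv>105)&(vv<v1)).astype(np.uint8)
    n,l,st,_=cv2.connectedComponentsWithStats(m);i=1+st[1:,4].argmax();m=l==i
    E=[]
    for v in range(125,v1-2):
        us=uu[v][m[v]]
        if len(us): E+= [(us.min()-.5,v),(us.max()+.5,v)]
    for u in range(280,350):
        vs=vv[:,u][m[:,u]]
        if len(vs): E.append((u,vs.min()-.5))
    return circ(np.array([ray(c,a,b,h)[:2] for a,b in E])),m
E
python3 - <<'E'
from meas import *
c=load('wrist');o,R=axes()
b,r=rimfit(c,(225,225,405,345),o['ee_pos'][2]+.041);print('rim',b,r)
(f,rf),m=facefit(c,240);print('face',f,rf)
print('shift tool mm',R.T@np.r_[f-b,0]*1000)
E
```

```text
rim [ 0.60614084 -0.04172488] 0.029748470396589264
face [ 0.60550067 -0.03995763] 0.06429933898679481
shift tool mm [-2.15062689e-01 -1.86728842e+00 -7.87575122e-05]
```

```bash
python3 - <<'E'
from meas import *
c=load('wrist');o,R=axes()
(f,rf),m=facefit(c,240)
for v in (120,140,170,200,230):
    us=np.where(m[v])[0]; print(v,us.min(),us.max(), c['image'][v,us.min()-3],c['image'][v,us.max()+3])
g=c['image'].astype(int)
# arc: neutral bright; threshold r>140 
vv,uu=np.mgrid[:400,:640]
mm=(g[...,0]>135)&(uu>215)&(uu<412)&(vv>112)&(vv<240)
E=[]
for v in range(150,235):
    us=uu[v][mm[v]]; E+=[(us.min()-.5,v),(us.max()+.5,v)]
for u in range(270,360):
    vs=vv[:,u][mm[:,u]]; E.append((u,vs.min()-.5))
Q=np.array([ray(c,a,b,.085)[:2] for a,b in E]);ce,r=circ(Q);res=np.hypot(*(Q-ce).T)-r
k=abs(res)<.002; ce,r=circ(Q[k]);print(ce,r,k.mean(),res.std())
E
```

```text
120 292 329 [ 94 122 169] [110 132 170]
140 253 369 [ 99 123 167] [ 76 107 155]
170 231 391 [ 78 110 162] [ 82 111 158]
200 225 397 [ 80 112 164] [ 92 117 158]
230 231 392 [ 77 107 157] [ 79 108 155]
[ 0.6055466 -0.0399242] 0.06438701612766719 1.0 0.00021908185718625415
```

The face fits cleanly: 64.4 mm radius for the white part, plus the blue rim out to 70. I'll shift about 1.6 mm along tool y and lower to roughly 9 mm above seating.

```bash
python3 -m creep '0 -1.6 3 0 0 0; 0 -1.6 10 0 0 0; 0 -1.6 22 0 0 0; 0 -1.6 36 0 0 0; 0 -1.6 50 0 0 0; 0 -1.6 62 0 0 0; 0 -1.6 70 0 0 0; 0 -1.6 72 0 0 0'
python3 - <<'E'
from meas import *
c=cam('wrist'); cv2.imwrite('pics/wrist4.png',c['image'][:,:,::-1])
o,R=axes();print(o['time'],o['ee_pos'],R.round(3),o['wrist_force'],o['torque'])
b,r=rimfit(c,(225,225,405,345),o['ee_pos'][2]+.041);print('rim',b,r)
E
```

```text
time: 8.45
ee_pos: [0.6064, -0.0414, 0.0974]
tcp_rot: [-0.0, 0.993, 0.116, -0.001]
wrist_force: [0.8, -0.2, -5.6]
grip_width: 0.0602
8.5 [ 0.60670117 -0.04143025  0.09775211] [[ 0.973  0.231 -0.001]
 [ 0.231 -0.973  0.   ]
 [-0.001 -0.    -1.   ]] [-1.07946289  0.26698216 -6.24501897] [ 0.01996744 -0.00392658 -0.04981676]
rim [ 0.60528429 -0.04013694] 0.029655443445091887
```

View pics/wrist4.png

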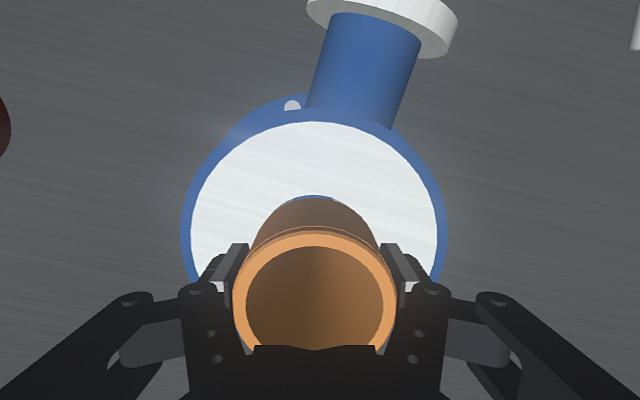

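The bush is in the bore without contact, with force equal to its weight only. I'll creep down.

```bash
python3 -m creep '0 0 1 0 0 0; 0 0 2 0 0 0; 0 0 3 0 0 0; 0 0 4 0 0 0; 0 0 5 0 0 0; 0 0 6 0 0 0; 0 0 6.5 0 0 0; 0 0 6.5 0 0 0'
```

```text
time: 9.5
ee_pos: [0.6069, -0.0415, 0.0917]
tcp_rot: [-0.0, 0.993, 0.116, -0.0]
wrist_force: [0.6, 0.7, -6.5]
grip_width: 0.0604
```

```bash
python3 - <<'E'
from meas import *
o,R=axes();print(o['time'],o['ee_pos'],R.round(3),o['wrist_force'],o['torque'])
E
```

```text
9.5 [ 0.60689633 -0.04150351  0.09173285] [[ 0.973  0.231 -0.   ]
 [ 0.231 -0.973  0.   ]
 [-0.    -0.    -1.   ]] [ 0.57925281  0.66181084 -6.49220192] [0.01851053 0.00107239 0.00269479]
```

```bash
python3 -m creep '0 0 0.5 0 0 0; 0 0 1 0 0 0; 0 0 1.3 0 0 0; 0 0 1.7 0 0 0; 0 0 2 0 0 0; 0 0 2 0 0 0; 0 0 2 0 0 0; 0 0 2 0 0 0'
```

```text
time: 10.5
ee_pos: [0.6071, -0.0414, 0.0901]
tcp_rot: [-0.0, 0.993, 0.116, 0.0]
wrist_force: [-0.3, 0.4, -3.1]
grip_width: 0.0601
```

```bash
python3 -m creep '0 0 0.3 0 0 0; 0 0 0.6 0 0 0; 0 0 0.8 0 0 0; 0 0 0.8 0 0 0; 0 0 0.8 0 0 0; 0 0 0.8 0 0 0; 0 0 0.8 0 0 0; 0 0 0.8 0 0 0'
python3 - <<'E'
from meas import *
c=cam('wrist'); cv2.imwrite('pics/wrist5.png',c['image'][80:360,160:480,::-1].repeat(2,0).repeat(2,1))
W=pts(c)
c2=cam('scene');cv2.imwrite('pics/scene5.png',cv2.resize(c2['image'][160:280,270:410,::-1],None,fx=5,fy=5)[:600,:700])
o,R=axes();print(o['time'],o['ee_pos'],R.round(3),o['wrist_force'],o['torque'])
E
```

```text
time: 11.5
ee_pos: [0.6072, -0.0415, 0.09]
tcp_rot: [0.0, 0.993, 0.116, 0.0]
wrist_force: [-3.1, 1.0, 5.6]
grip_width: 0.0605
11.6 [ 0.60721166 -0.04145725  0.08999658] [[ 0.973  0.231  0.001]
 [ 0.231 -0.973 -0.   ]
 [ 0.001  0.    -1.   ]] [-3.31195281  0.20686974  5.67819396] [0.44978972 0.81681296 0.06169484]
```

View pics/wrist5.png

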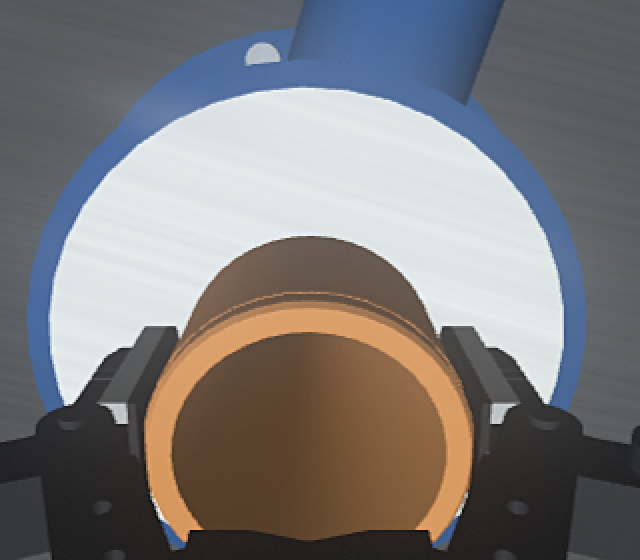

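View pics/scene5.png

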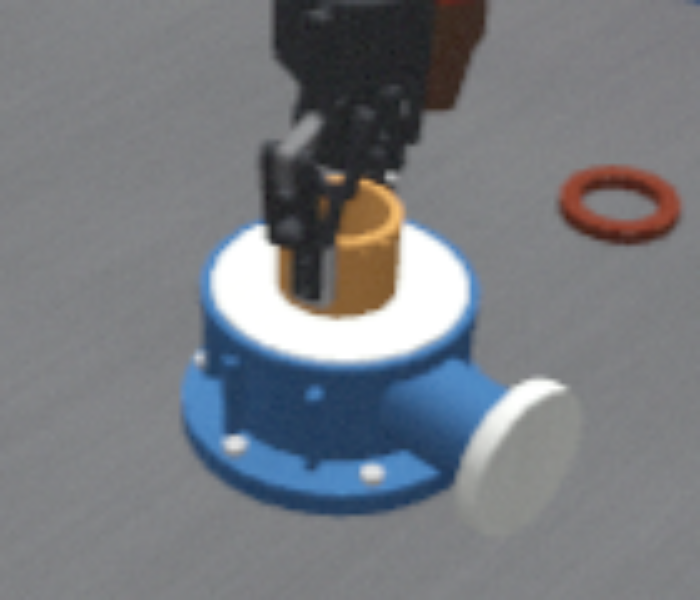

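Contact came at TCP z 0.090, exactly grip height plus 33 mm, and both views show the collar on the face. I'll release gently and back off.

```bash
python3 -m creep '0 0 -0.6 0 0 0; 0 0 -0.6 0 0 0; 0 0 -0.6 0 0 0; 0 0 -0.6 0 0 0; 0 0 -0.6 0 0 0; 0 0 -0.6 0 0 0; 0 0 -0.6 0 0 0; 0 0 -0.6 0 0 0' 0.55 20
python3 -m creep '0 0 0 0 0 0; 0 0 0 0 0 0; 0 0 0 0 0 0; 0 0 -15 0 0 0; 0 0 -45 0 0 0; 0 0 -85 0 0 0; 0 0 -120 0 0 0; 0 0 -130 0 0 0' 1 40
python3 - <<'E'
from meas import *
c=cam('wrist'); cv2.imwrite('pics/wrist6.png',c['image'][:,:,::-1]);W=pts(c)
o,R=axes();print(o['time'],o['ee_pos'],o['wrist_force'])
E
```

```text
time: 12.6
ee_pos: [0.6069, -0.0415, 0.0896]
tcp_rot: [-0.0, 0.993, 0.116, -0.0]
wrist_force: [0.5, -0.9, -0.5]
grip_width: 0.0662
time: 13.6
ee_pos: [0.6086, -0.0418, 0.2241]
tcp_rot: [0.001, 0.993, 0.116, 0.003]
wrist_force: [-0.2, -0.5, -0.5]
grip_width: 0.0851
13.65 [ 0.60848314 -0.04175723  0.22367945] [-0.13634216  0.6475028   0.28139943]
```

View pics/wrist6.png

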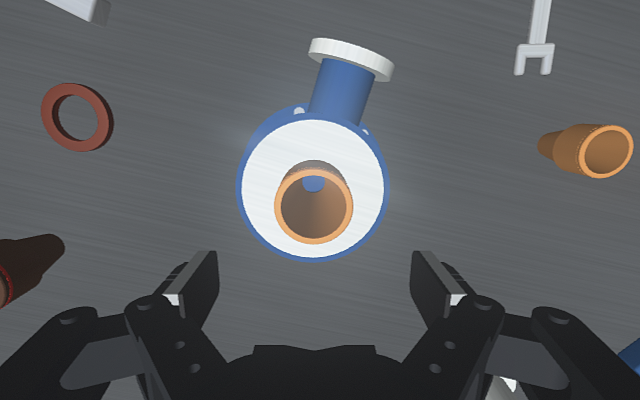

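The bush stands in the bore, rim at (314,206). I'll check its height and level.

```bash
python3 - <<'E'
from meas import *
c=load('wrist');W=pts(c)
m=near(c,W,314,206,50,.118,.142); P=W[m]
A=np.c_[P[:,:2]-P[:,:2].mean(0),np.ones(len(P))];s=np.linalg.lstsq(A,P[:,2],rcond=None)[0];print('rim plane',s,len(P))
print(outer(c,m,.129))
m=near(c,W,314,190,80,.08,.09);P=W[m];A=np.c_[P[:,:2]-P[:,:2].mean(0),np.ones(len(P))];print('face',np.linalg.lstsq(A,P[:,2],rcond=None)[0])
print(outer(c,m,.085)[0])
print(go([.4337,-.2826,.223]))
E
```

```text
rim plane [0.0235146  0.00448385 0.12785316] 2337
((array([ 0.60573847, -0.04109825]), np.float64(0.031002128284142928)), 222)
face [0.00050633 0.00013036 0.08564812]
(array([ 0.60598223, -0.04022794]), np.float64(0.06940417994954018))
[-2.256e+02  1.940e+02 -1.000e-01]
```

```bash
python3 - <<'E'
from meas import *
c=load('wrist');W=pts(c)
hsv=cv2.cvtColor(c['image'],cv2.COLOR_RGB2HSV)
m=near(c,W,314,206,50,.11,.15)&(hsv[...,2]>190)&(hsv[...,1]>90)
m=cv2.erode(m.astype(np.uint8),np.ones((3,3)))>0
P=W[m];A=np.c_[P[:,:2]-P[:,:2].mean(0),np.ones(len(P))];s=np.linalg.lstsq(A,P[:,2],rcond=None)[0];print('rim plane',s,len(P),np.std(P[:,2]-A@s))
E
python3 -m creep '-15 13 0 0 0 0; -45 39 0 0 0 0; -85 73 0 0 0 0; -125 107 0 0 0 0; -165 141 0 0 0 0; -200 171 0 0 0 0; -220 189 0 0 0 0; -225 194 0 0 0 0'
python3 - <<'E'
from meas import *
c=cam('wrist'); cv2.imwrite('pics/wrist7.png',c['image'][:,:,::-1]);W=pts(c)
c2=cam('top'); cv2.imwrite('pics/top7.png',c2['image'][:,:,::-1])
o,R=axes();print(o['time'],o['ee_pos'],o['joint_positions'].round(2))
E
```

```text
rim plane [-3.61557053e-05 -1.92843119e-03  1.29874868e-01] 730 0.000657658272781231
time: 14.65
ee_pos: [0.43, -0.2831, 0.2173]
tcp_rot: [-0.001, 0.993, 0.114, -0.002]
wrist_force: [-0.6, 0.4, -0.2]
grip_width: 0.0857
14.75 [ 0.43141975 -0.28221362  0.21802694] [-0.71  0.02  0.05  1.6   0.    2.2 ]
```

View pics/wrist7.png

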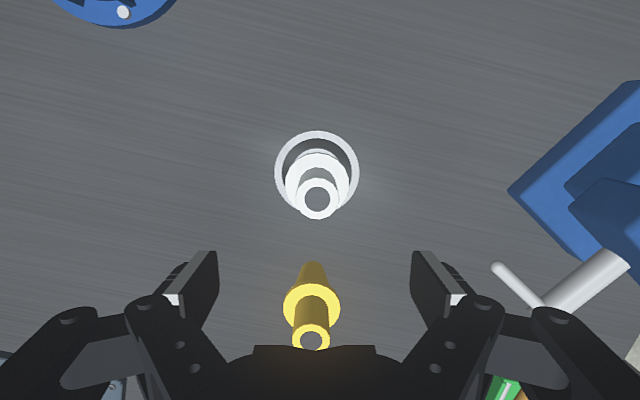

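View pics/top7.png

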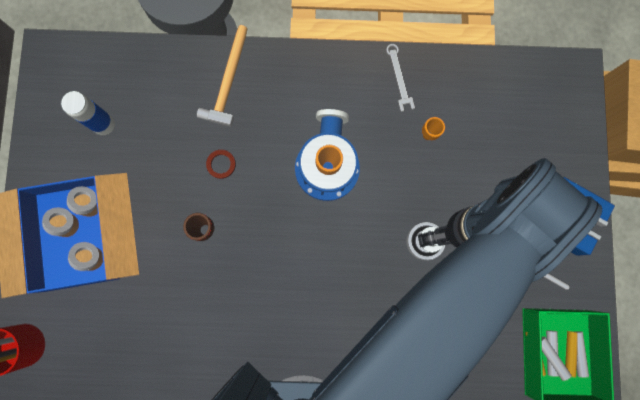

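The bush is seated level: rim 0.1299 against face 0.0856, which is 44 mm apart. The hub is at (317,198) in the wrist view, and the yellow look-alike at (312,310) stays clear of the fingers. I'll measure the hub.

```bash
python3 - <<'E'
from meas import *
c=load('wrist');W=pts(c)
m=near(c,W,317,198,35,.113,.135); print(m.sum(),np.nanmedian(W[m][:,2]),outer(c,m,.124))
m=near(c,W,317,180,50,.066,.085); print(m.sum(),outer(c,m,.078))
print(go([.4337,-.2826,.083]))
ct=load('top');Wt=pts(ct)
m=near(ct,Wt,328,157,18,.12,.14); print('bush top',m.sum(),outer(ct,m,.129))
E
```

```text
1535 0.12489554293067122 ((array([ 0.43443711, -0.28297152]), np.float64(0.016853228214288262)), 126)
1490 ((array([ 0.43353727, -0.2832511 ]), np.float64(0.025298119830294404)), 240)
[  2.3   1.2 135. ]
bush top 247 ((array([ 0.60473464, -0.04199963]), np.float64(0.030287640765295415)), 77)
```

```bash
python3 -m creep '2 1 20 0 0 0; 2 1 45 0 0 0; 2 1 70 0 0 0; 2 1 90 0 0 0; 2 1 100 0 0 0; 2 1 100 0 0 0; 2 1 100 0 0 0; 2 1 100 0 0 0'
python3 - <<'E'
from meas import *
print(go([.4340,-.2829,.083]))
E
```

```text
time: 15.75
ee_pos: [0.4356, -0.2831, 0.1208]
tcp_rot: [0.001, 0.993, 0.116, 0.001]
wrist_force: [-0.5, 1.3, -0.1]
grip_width: 0.085
[-1.5 -0.7 37.8]
```

```bash
python3 -m creep '-1.5 -0.7 12 0 0 0; -1.5 -0.7 24 0 0 0; -1.5 -0.7 33 0 0 0; -1.5 -0.7 37 0 0 0; -1.5 -0.7 37 0 0 0; -1.5 -0.7 37 0 0 0; -1.5 -0.7 37 0 0 0; -1.5 -0.7 37 0 0 0'
python3 -m creep '0 0 0 0 0 0; 0 0 0 0 0 0; 0 0 0 0 0 0; 0 0 0 0 0 0; 0 0 0 0 0 0; 0 0 0 0 0 0; 0 0 0 0 0 0; 0 0 0 0 0 0' -1 50
python3 - <<'E'
from meas import *
o,R=axes();print(o['time'],o['ee_pos'],o['wrist_force'],o['torque'],o['grip_width'])
c=cam('wrist'); cv2.imwrite('pics/wrist8.png',c['image'][:,:,::-1])
E
```

```text
time: 16.75
ee_pos: [0.4335, -0.2825, 0.083]
tcp_rot: [0.0, 0.993, 0.116, 0.0]
wrist_force: [-1.1, -0.3, -0.7]
grip_width: 0.0854
time: 17.75
ee_pos: [0.4335, -0.2827, 0.0829]
tcp_rot: [0.0, 0.993, 0.116, 0.0]
wrist_force: [0.1, -1.3, 1.2]
grip_width: 0.033
17.75 [ 0.43348395 -0.28269174  0.08286473] [ 0.12572769 -1.32785338  1.19953933] [-4.10991567e-01 -7.00255143e-02 -2.39342964e-04] 0.033046423449466567
```

View pics/wrist8.png

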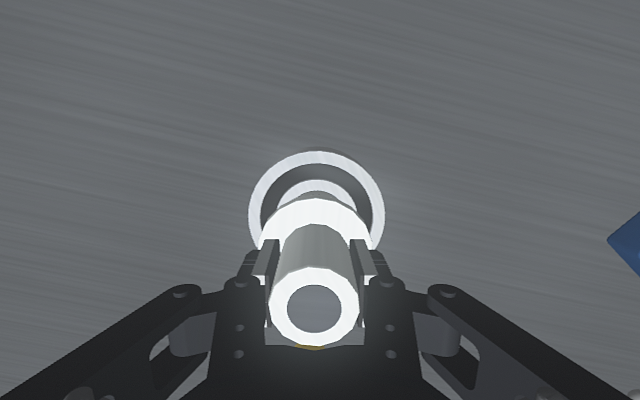

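The hub is gripped by its stub (top at (315,308)). I'll lift it straight out.

```bash
python3 -m creep '0 0 -5 0 0 0; 0 0 -15 0 0 0; 0 0 -35 0 0 0; 0 0 -65 0 0 0; 0 0 -100 0 0 0; 0 0 -130 0 0 0; 0 0 -148 0 0 0; 0 0 -150 0 0 0'
python3 - <<'E'
from meas import *
o,R=axes();print(o['time'],o['ee_pos'],o['wrist_force'],o['torque'],o['grip_width'])
c=cam('wrist'); cv2.imwrite('pics/wrist9.png',c['image'][:,:,::-1])
c=cam('scene'); cv2.imwrite('pics/scene9.png',c['image'][:,:,::-1])
print(go([.6055,-.0412,.233]))
E
```

```text
time: 18.8
ee_pos: [0.4338, -0.2824, 0.2343]
tcp_rot: [0.001, 0.993, 0.116, 0.001]
wrist_force: [-0.5, -0.8, -4.3]
grip_width: 0.0332
18.8 [ 0.43377687 -0.28242174  0.23428287] [-0.49270651 -0.78950263 -4.331042  ] [-0.01572507  0.00308667  0.00218901] 0.03316034751419907
[ 223.3 -194.4   -0.7]
```

View pics/wrist9.png

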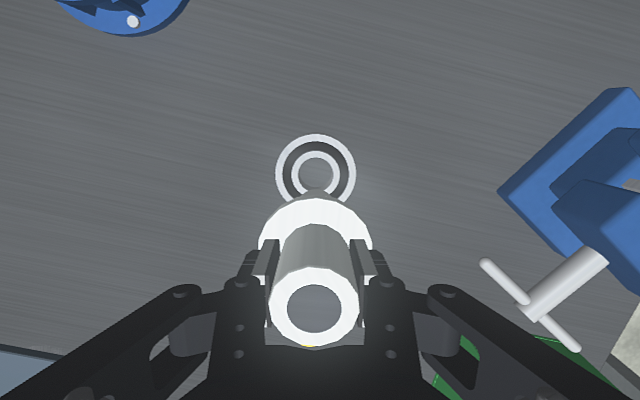

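View pics/scene9.png

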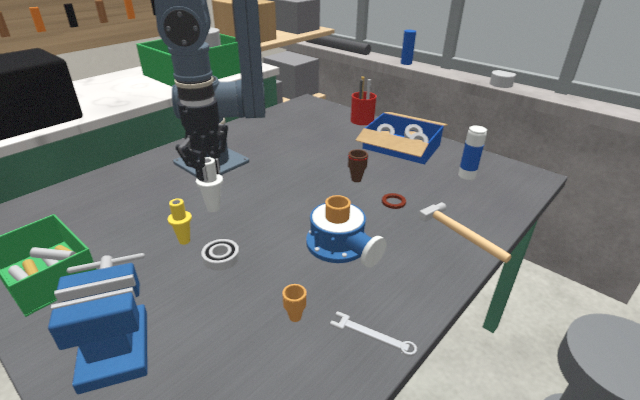

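The hub is free and upright, bottom about 22 mm above the rim height. I'll carry it over the bush.

```bash
python3 -m creep '15 -13 0 0 0 0; 45 -39 0 0 0 0; 85 -74 0 0 0 0; 125 -109 0 0 0 0; 165 -144 0 0 0 0; 198 -172 0 0 0 0; 217 -189 0 0 0 0; 223 -194 0 0 0 0'
python3 -m creep '0 0 0 0 0 0; 0 0 0 0 0 0; 0 0 0 0 0 0; 0 0 0 0 0 0; 0 0 0 0 0 0; 0 0 0 0 0 0; 0 0 0 0 0 0; 0 0 0 0 0 0'
python3 - <<'E'
from meas import *
o,R=axes();print(o['time'],o['ee_pos'],o['wrist_force'],o['torque'],o['grip_width'])
c=cam('wrist'); cv2.imwrite('pics/wrist10.png',c['image'][:,:,::-1])
W=pts(c)
hsv=cv2.cvtColor(c['image'],cv2.COLOR_RGB2HSV)
# blue-rim/white face
E
```

```text
time: 19.9
ee_pos: [0.6051, -0.0404, 0.2302]
tcp_rot: [-0.001, 0.993, 0.117, -0.002]
wrist_force: [0.5, 0.2, -4.6]
grip_width: 0.0325
time: 20.9
ee_pos: [0.6055, -0.0421, 0.2326]
tcp_rot: [-0.0, 0.993, 0.116, -0.0]
wrist_force: [0.5, -0.7, -4.3]
grip_width: 0.0327
20.9 [ 0.60552778 -0.04207868  0.2325781 ] [ 0.52811979 -0.65941678 -4.34587352] [ 0.02984853  0.00795346 -0.03152754] 0.03267971114658762
```

View pics/wrist10.png

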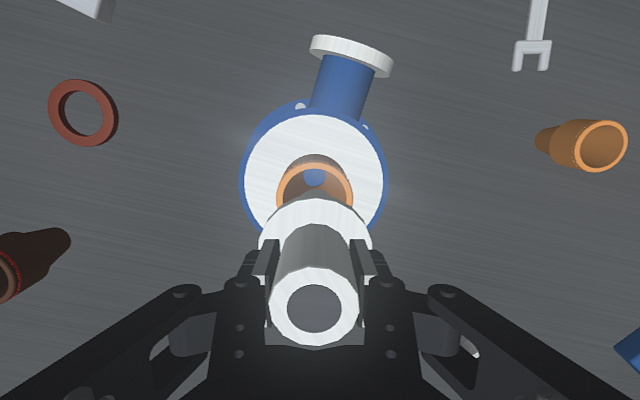

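The hub is over the bush: rim arc centred near (315,200), flange arc top at (315,198), stub top (315,307). I'll measure the relative offset.

```bash
python3 - <<'E'
from meas import *
c=load('wrist');o,R=axes();W=pts(c);tz=o['ee_pos'][2]
hsv=cv2.cvtColor(c['image'],cv2.COLOR_RGB2HSV);vv,uu=np.mgrid[:400,:640]
def arc(m,h,sel,outer=True):
    cs,_=cv2.findContours(m.astype(np.uint8),cv2.RETR_EXTERNAL,cv2.CHAIN_APPROX_NONE)
    k=max(cs,key=cv2.contourArea)[:,0]; k=np.array([p for p in k if sel(*p)],float)
    Q=np.array([ray(c,a,b,h)[:2] for a,b in k])
    for _ in range(5):
        ce,r=circ(Q);e=np.hypot(*(Q-ce).T)-r;kk=abs(e)<max(.001,1.5*e.std());Q=Q[kk]
    ce,r=circ(Q);print(len(Q),ce,r,'rel TCP tool',(R.T@np.r_[ce-o['ee_pos'][:2],0]*1000)[:2].round(2));return ce
def fixr(Q,r):
    from scipy.optimize import least_squares
    s=least_squares(lambda p:np.hypot(*(Q-p).T)-r,Q.mean(0)-[.01,0],loss='soft_l1',f_scale=.001);return s.x,np.sqrt(2*s.cost/len(Q))
bright=(hsv[...,2]>185)&(hsv[...,1]>90)&(hsv[...,0]<25)&near(c,W,315,195,45,.11,.15)
E=[]
for v in range(168,208):
    us=uu[v][bright[v]]
    if len(us): E+=[(us.min()-.5,v),(us.max()+.5,v)]
for u in range(292,338):
    vs=vv[:,u][bright[:,u]]
    if len(vs): E.append((u,vs.min()-.5))
Q=np.array([ray(c,a,b,.129)[:2] for a,b in E]);
x=circ(Q);print('rim free',x); rim,e=fixr(Q,.0305);print('rim',rim,e)
m=near(c,W,315,245,62,tz-.015,tz+.01)&(vv<240)
E=[(u,vv[:,u][m[:,u]].min()-.5) for u in range(268,364) if m[:,u].any()]
Q=np.array([ray(c,a,b,tz-.005)[:2] for a,b in E]);print('fl free',circ(Q));fl,e=fixr(Q,.029);print('flange',fl,e)
m=near(c,W,315,307,60,tz+.033,tz+.05);top=arc(m,tz+.041,lambda u,v:v<335)
for b in (fl,top): print('shift',(R.T@np.r_[rim-b,0]*1000)[:2].round(2))
fw,_m=None,None
E
```

```text
rim free (array([ 0.60384194, -0.04090744]), np.float64(0.030394332530446076))
rim [ 0.60393904 -0.04086309] 0.0007203355821072202
fl free (array([ 0.60766401, -0.04084054]), np.float64(0.02770522073530589))
flange [ 0.60624191 -0.04116596] 0.0002420305015146756
176 [ 0.60602821 -0.04080987] 0.01903694576608948 rel TCP tool [ 0.75 -1.15]
shift [-2.17 -0.83]
shift [-2.05 -0.43]
```

Wrist view puts the hub about 2 mm too far along tool x, while the earlier views suggest about 0.5 to 1. I'll take −1 and −0.5, lower most of the way and look again.

```bash
python3 -m creep '-1 -0.5 3 0 0 0; -1 -0.5 11 0 0 0; -1 -0.5 24 0 0 0; -1 -0.5 38 0 0 0; -1 -0.5 52 0 0 0; -1 -0.5 64 0 0 0; -1 -0.5 72 0 0 0; -1 -0.5 75 0 0 0'
python3 - <<'E'
from meas import *
o,R=axes();print(o['time'],o['ee_pos'],o['wrist_force'],o['torque'],o['grip_width'])
c=cam('wrist'); cv2.imwrite('pics/wrist11.png',cv2.resize(c['image'][100:360,200:430,::-1],None,fx=2.3,fy=2.3))
c2=cam('scene');cv2.imwrite('pics/scene11.png',cv2.resize(c2['image'][140:260,270:410,::-1],None,fx=5,fy=5)[:600,:700])
E
```

```text
time: 21.95
ee_pos: [0.6041, -0.0418, 0.1568]
tcp_rot: [-0.0, 0.993, 0.116, -0.0]
wrist_force: [0.2, -0.7, -4.0]
grip_width: 0.0331
21.95 [ 0.60413657 -0.04180516  0.15684045] [ 0.24817946 -0.72185875 -4.02562288] [0.03607407 0.01830299 0.04801284] 0.0330719746721268
```

View pics/wrist11.png

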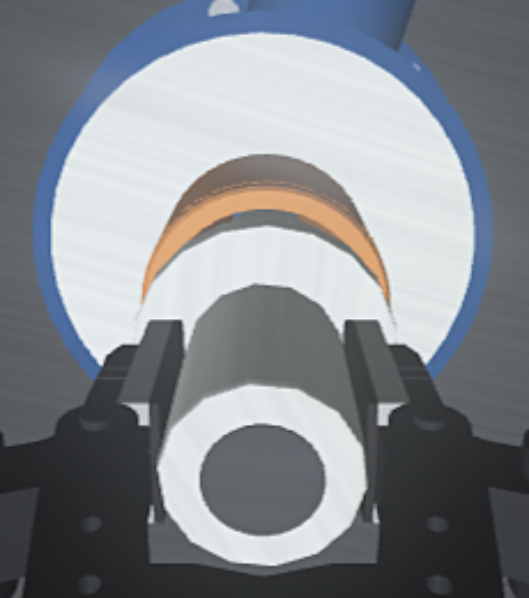

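View pics/scene11.png

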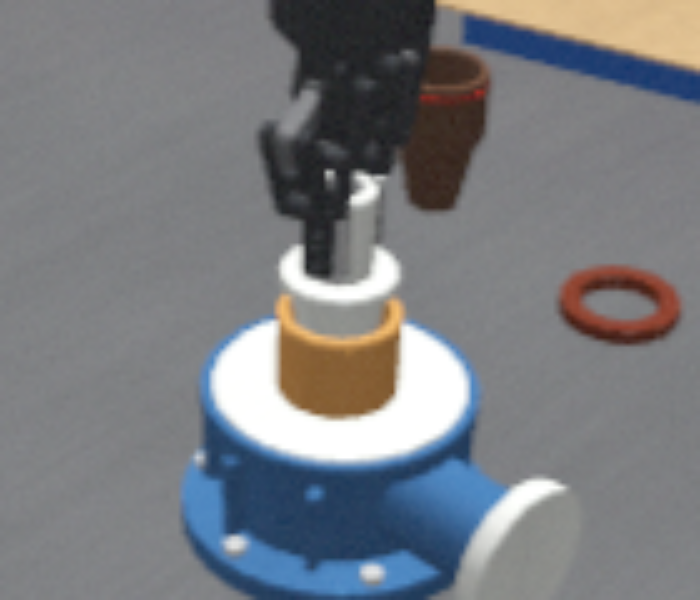

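Both views show the hub centred: in the scene crop the flange centre is at x≈339 and the rim at 340, and in the wrist crop 266 against 267. Creeping on.

```bash
python3 -m creep '0 0 1.5 0 0 0; 0 0 3 0 0 0; 0 0 4.5 0 0 0; 0 0 6 0 0 0; 0 0 7.5 0 0 0; 0 0 8.5 0 0 0; 0 0 9 0 0 0; 0 0 9 0 0 0'
```

```text
time: 23.05
ee_pos: [0.6044, -0.0419, 0.1486]
tcp_rot: [-0.0, 0.993, 0.116, -0.0]
wrist_force: [-0.4, -0.6, -5.1]
grip_width: 0.0333
```

```bash
python3 -m creep '0 0 0.8 0 0 0; 0 0 1.5 0 0 0; 0 0 2.3 0 0 0; 0 0 3 0 0 0; 0 0 3.5 0 0 0; 0 0 4 0 0 0; 0 0 4 0 0 0; 0 0 4 0 0 0'
```

```text
time: 24.05
ee_pos: [0.6045, -0.0419, 0.1446]
tcp_rot: [0.0, 0.993, 0.116, 0.0]
wrist_force: [0.6, 0.2, -5.1]
grip_width: 0.0332
```

```bash
python3 -m creep '0 0 0.4 0 0 0; 0 0 0.8 0 0 0; 0 0 1.2 0 0 0; 0 0 1.5 0 0 0; 0 0 1.8 0 0 0; 0 0 2 0 0 0; 0 0 2 0 0 0; 0 0 2 0 0 0'
```

```text
time: 25.05
ee_pos: [0.6045, -0.0419, 0.1426]
tcp_rot: [0.0, 0.993, 0.116, 0.0]
wrist_force: [0.2, -0.4, -3.6]
grip_width: 0.0327
```

```bash
python3 -m creep '0 0 0.3 0 0 0; 0 0 0.6 0 0 0; 0 0 0.9 0 0 0; 0 0 1 0 0 0; 0 0 1 0 0 0; 0 0 1 0 0 0; 0 0 1 0 0 0; 0 0 1 0 0 0'
python3 - <<'E'
from meas import *
o,R=axes();print(o['time'],o['ee_pos'],o['wrist_force'],o['torque'],o['grip_width'])
c=cam('wrist'); cv2.imwrite('pics/wrist12.png',cv2.resize(c['image'][100:360,200:430,::-1],None,fx=2.3,fy=2.3))
c2=cam('scene');cv2.imwrite('pics/scene12.png',cv2.resize(c2['image'][140:260,270:410,::-1],None,fx=5,fy=5)[:600,:700])
E
```

```text
time: 26.05
ee_pos: [0.6045, -0.0419, 0.142]
tcp_rot: [0.0, 0.993, 0.116, 0.0]
wrist_force: [-0.4, -0.6, 0.6]
grip_width: 0.0327
26.05 [ 0.60454416 -0.04188467  0.14197667] [-0.37551947 -0.6214366   0.58263737] [0.17693187 0.25645856 0.05867431] 0.03274729950219421
```

View pics/scene12.png

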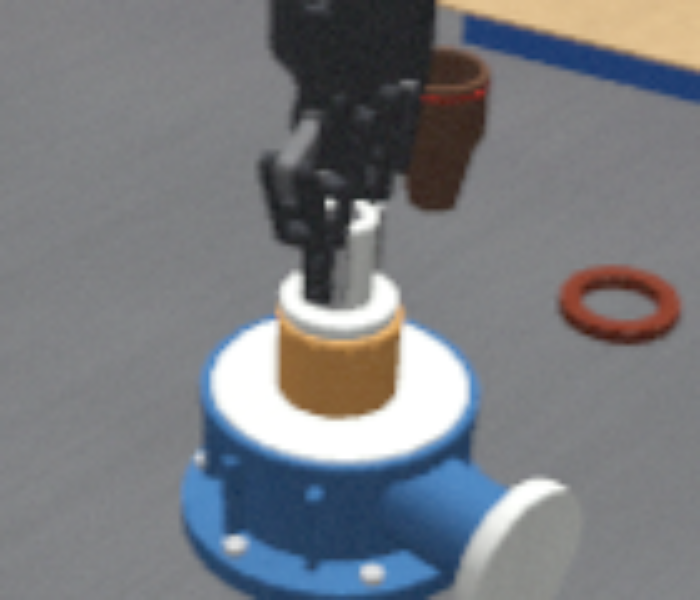

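The weight is taken at TCP z 0.142, the predicted seat, and the flange looks flat on the rim. I'll release gently and withdraw.

```bash
python3 -m creep '0 0 0 0 0 0; 0 0 0 0 0 0; 0 0 0 0 0 0; 0 0 0 0 0 0; 0 0 0 0 0 0; 0 0 0 0 0 0; 0 0 0 0 0 0; 0 0 0 0 0 0' 0.0 20
python3 -m creep '0 0 0 0 0 0; 0 0 0 0 0 0; 0 0 0 0 0 0; 0 0 -15 0 0 0; 0 0 -40 0 0 0; 0 0 -70 0 0 0; 0 0 -95 0 0 0; 0 0 -100 0 0 0' 1
python3 -m creep '-10 0 0 0 0 0; -30 0 0 0 0 0; -60 0 0 0 0 0; -80 0 0 0 0 0; -90 0 0 0 0 0; -90 0 0 0 0 0; -90 0 0 0 0 0; -90 0 0 0 0 0'
python3 - <<'E'
from meas import *
o,R=axes();print(o['time'],o['ee_pos'],o['wrist_force'])
c=cam('wrist'); cv2.imwrite('pics/wrist13.png',c['image'][:,:,::-1])
c2=cam('scene');cv2.imwrite('pics/scene13.png',c2['image'][:,:,::-1]); W=pts(c)
cv2.imwrite('pics/scene13c.png',cv2.resize(c2['image'][140:260,270:410,::-1],None,fx=5,fy=5)[:600,:700])
E
```

```text
time: 27.15
ee_pos: [0.6045, -0.0419, 0.1416]
tcp_rot: [0.0, 0.993, 0.116, 0.0]
wrist_force: [0.1, -0.3, -1.2]
grip_width: 0.0424
time: 28.15
ee_pos: [0.6058, -0.0421, 0.2453]
tcp_rot: [0.001, 0.993, 0.116, 0.003]
wrist_force: [0.6, -0.3, -0.8]
grip_width: 0.0856
time: 29.15
ee_pos: [0.5173, -0.0625, 0.2413]
tcp_rot: [-0.0, 0.993, 0.116, -0.0]
wrist_force: [0.9, 0.9, -0.0]
grip_width: 0.0851
29.15 [ 0.51733979 -0.06251019  0.24127376] [ 0.85464688  0.85910438 -0.04240696]
```

View pics/wrist13.png

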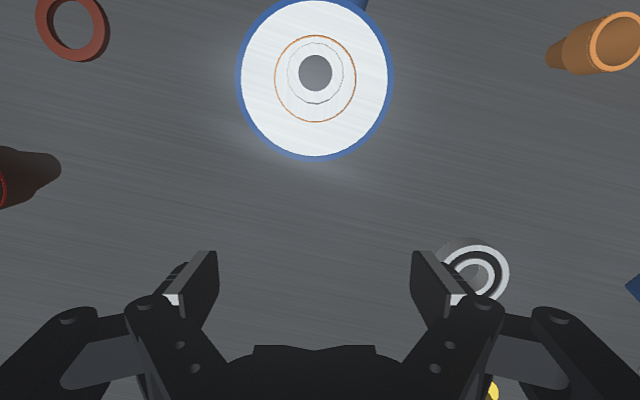

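View pics/scene13c.png

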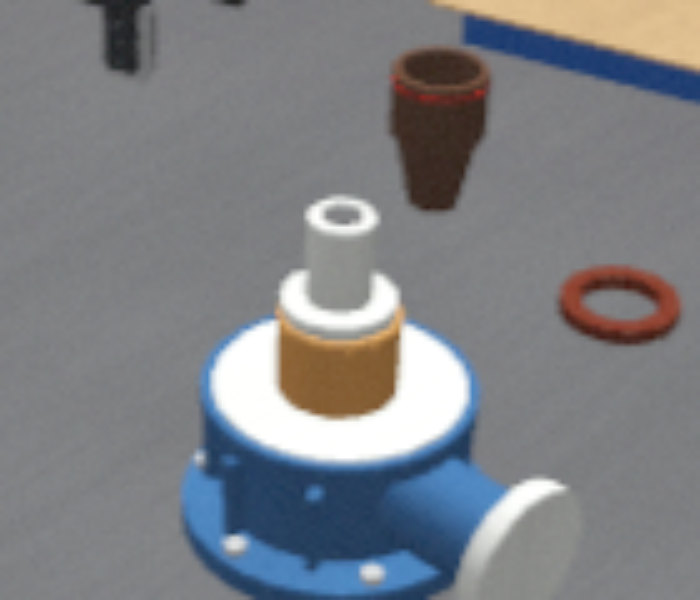

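The scene crop shows the hub upright in the bush at (340,300) and the collar on the face. The wrist view at (315,75) shows the hub concentric. I'll check heights before handing in.

```bash
python3 - <<'E'
from meas import *
c=load('wrist');W=pts(c)
def pl(m):
    m=cv2.erode(m.astype(np.uint8),np.ones((3,3)))>0
    P=W[m];A=np.c_[P[:,:2]-P[:,:2].mean(0),np.ones(len(P))];s=np.linalg.lstsq(A,P[:,2],rcond=None)[0];return s.round(4),len(P)
for n,lo,hi in [('face',.08,.092),('flange top',.131,.143),('stub top',.177,.19)]: print(n,pl(near(c,W,315,78,75,lo,hi)))
env.job_done()
E
```

```text
face (array([0.0003, 0.0003, 0.0859]), 10571)
flange top (array([-0.0012,  0.0004,  0.1378]), 1943)
stub top (array([ 0.0003, -0.001 ,  0.184 ]), 2436)
the job is handed in; nothing more can be done
```

The bronze bush is seated in the housing's bore and the aluminium hub is nested in it. I released both parts, backed the arm clear and handed the job in at about 29 s of the 51 s allowed. I picked the larger bronze bush and left the small bush, the yellow look-alike, the rusty bush and the seal alone.

**Last checks:**
- **Bush:** its rim measured 44 mm above the housing face and level, as it should be when the collar sits flat.
- **Hub:** the flange top measured 51.9 mm and the stub top 98.1 mm above the face, against 52 and 98 expected. Both were level within about 0.1°.
- **Forces:** the highest wrist reading was about 7 N, taken only at the end of each move. Both parts met their seats within 1 mm of the predicted height.

**Readings that disagreed:**
- **Hub over the bush:** the views differed by 1 to 2 mm on the offset. I used a middle value and confirmed it with a closer look.
- **Bush rim tilt:** a first rim fit suggested a slight tilt, because it took in part of the bush wall. Fitting the rim alone showed it level.

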